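# Post a failed bushing through the spring flap of the reject box

## Robot

A 7-joint arm with a two-finger parallel gripper is mounted at the origin on a cart in front of the work surface, level with it; the furniture and walls round the work are solid. World frame = base frame: x ahead of the robot, y to its left, z up, the work surface at z = 0. Lengths are in m, angles in rad, forces in N, time in s.
With the tool pointing down it reaches from about 0.4 to 0.85 m from the base axis. Payload 4.4 kg.
Tool frame: the origin (TCP) lies midway between the tips of the shut fingers; the grasp point (between the pads) lies 19 mm behind it (robot.pinch_z is the distance from the TCP to the grasp point, in m); z points along the fingers, y is the line along which they close (so a half turn about z gives the same grasp; the last joint's range is limited). The gripper opens to 94 mm and grips with 3 to 60 N. Pads are 16 mm wide; open, the fingers measure 119 mm over their backs; the gripper's body (75 mm by 177 mm) begins 78 mm behind the grasp point.
Start: joints at [1.253, 0.628, 0.038, 1.517, -0.027, 0.996, -0.02], TCP at [0.162, -0.63, 0.205] pointing down, gripper open.
Joint ranges: [-3.06, 3.06], [-0.37, 2.12], [-1.25, 1.32], [0.18, 2.47], [-1.1, 4.24], [0.23, 1.98], [-2.94, 2.94]. Speed limits (rad/s): [2.57, 2.57, 3.14, 3.14, 3.14, 3.14, 3.14].

## Interface

Orientations are given as a 3x3 rotation matrix whose columns are the frame's x, y, z axes.
In Python, from cell import readout, viewer, workorder, robot gives the robot as it stands. The module is installed in compiled form; this text tells all that it offers.
- The arm moves only by the tool jog_arm, never from a script. Its argument "commands" is a list of rows, each a list of 7 numbers: the shift along the tool's x, y, z in mm, then the turn, a rotation vector about the tool's x, y, z in degrees, then the opening, from 0 (shut) to 1 (fully open). A call has 1 to 5 rows; each row is the pose to reach, as a shift and turn from the pose commanded when the call began, along the tool's axes at that moment; what a row does not reach only later rows make up. A row lasts 1/10 s, in which the tool goes at most 50 mm and 8.59 degrees, less where a joint would pass 70% of its speed; a pose out of reach is approached as far as the arm can. A call with a gripper value outside its range is refused whole. The fingers move at their own pace and stop on an object; "force" is the grip in N (left out, the last holds). Time passes only in rows, so rows that repeat a pose let the fingers close. It gives the time, the measured TCP pose, the force, the opening and the grip force at its end, in the units of the state.
- readout.observe(): the state, without advancing time (a new reading comes with each control period).
- viewer.capture(name): name is "scene" or "top" or "wrist"; returns (picture, depth): 384x512x3 uint8, red, green, blue; 384x512 float32, m along the optical axis (not along the pixel's ray), 0 where there is no reading.
- viewer.camera_model(name): a dict with "vfov" (degrees; the focal length in pixels is half the picture's height over the tangent of half this angle, whatever the lens; pixels are square), "cx", "cy" (the principal point, pixels), "xyz" and "orientation" of the camera in the world. Camera axes: x right, y down, z forward; pixel columns grow to the right and rows downward; lengths in m; the calibration is good to about 2 mm. A picture is of the moment at which its call begins: read the wrist's pose just before it. camera_model takes no time and is no camera call; for the wrist camera it gives the pose at the moment of the call.
- workorder.sign_off(): hands the job in; it is judged then, once.
The state is a dict: "clock": time; "q": joint angles; "qvel": joint speeds; "joint_torque": joint torques, N m; "tool_pos": TCP position; "orientation": TCP orientation; "ft_force": force on the tool from outside, world axes, zero at the start; "moment": the same for the moment, N m; "gripper_width": opening from 0.0 (shut) to 1.0 (fully open); "grasp_force": force on a finger pad.
Only numpy, scipy, OpenCV 4.12 (cv2) and the standard library are available. Lean on these libraries where they do the work, as an engineer would, in place of code of your own. Each camera call takes 0.05 s, during which the arm holds its last target. There are 200 camera calls.

## Task

The brass bushing standing on the ledge of the grey reject box has failed inspection: push the box's spring flap open with one finger and, while that finger keeps it open, push the bushing along the ledge and over its inner edge with the other finger, so that it drops into the box. Then draw back so that the flap closes behind it. Only push: the bushing is not to be pinched, lifted or slid up against the shut flap, and the other bushing, the loupe and the caliper beside the box stay where they are.

Things in the scene. Friction and masses are not known exactly. Their poses are not given: they have to be found in the camera images.
- reject_box: Fixed grey sheet-steel reject box, 228 mm long (x) x 136 wide (y) x 147 high, standing on the desk. Origin at desk level below the inner edge of its loading ledge, half-way across; z up, x is the direction in which parts are pushed in. It runs from x = -110 (front) to x = 118 (back). Hollow, inner floor 8 mm above the desk.
- ledge_edge (a point): Middle of the ledge's inner edge, on its top face, 105 mm above the desk; axes as the box's. The flat ledge runs from here 110 mm in -x to the box's open front; side lips 8 mm high stand 128 apart (inside). Beyond this edge (+x) the box is open down to its floor; the flap covers this mouth.
- flap_hinge (a point): Middle of the flap's hinge line (along the box's y), 80 mm in +x and 36 above point ledge_edge. The shut flap, a steel sheet 122 mm wide, 3 thick, slopes from here down to the ledge's level, its lower edge 3 mm past the ledge's edge (25 degrees). The roof behind the hinge is 42 mm above the ledge; the cheeks beside the flap stand 6 mm above its face.
- flap (a joint): Flap hinge, rad: 0 shut, grows as the flap is pushed in (lower edge swings down and away) to a stop at 1.15, hanging upright. A spring (0.20 to 0.29 N m) shuts it, so the bushing's weight cannot open it. A fingertip 5 mm over the ledge's level, moved in the box's +x, opens it about 0.3 rad when its far side is 45 mm past the ledge edge, 0.7 at 65; upright, it leaves 75 mm of room past the edge.
- reject_bushing: The failed part: plain brass bushing, a ring 34 mm in diameter, 26 high, about 0.1 kg, standing on the ledge, its centre 35 to 75 mm before the ledge's inner edge and up to 22 mm to either side of the middle. Origin at the centre of its underside. It drops once its centre is past that edge and the flap has swung clear (0.6 rad is enough).
- good_bushing: Bystander: a like brass bushing, 34 diameter x 26 high, standing on the desk at the box's -y side. Origin at the centre of its underside.
- magnifier: Bystander: black loupe, 35 diameter x 40 high, standing on the desk at the box's -y side. Origin at the centre of its underside.
- slide_caliper: Bystander: digital caliper, 256 x 77 x 15, lying on the desk along the box's +y side. Origin at the middle of its underside.
Things that resemble listed ones, but are neither listed nor needed, are in the scene too. Leave any blue or turquoise look-alike of the reject_bushing alone.

How it is judged:
By the outcome, as a careful person would: the job done as asked, in the order asked, and still so for the second after the job is handed in, with the robot touching nothing.
It also fails if it takes over 35 s, if anything falls off the work surface, if the arm or the gripper's body presses on something with over 40 N, if the wrist force passes 120 N, or if a joint passes its speed limit or range.

## Working session

There is one attempt and no reset: what is moved stays moved. The work goes in short steps, Python scripts to look and compute and a tool call to move; the robot and the scene stay as the last step left them, time stands still between calls to the robot, and variables do not carry over. Pictures are saved under pics/ and viewed, at most 10 in all, crops included, and the job is handed in when it is done.

Besides the shell and the picture viewer there is one more tool, called after ">>>" by a JSON object that holds its "method" and its "body", one argument or row to a line. jog_arm: Moves the arm, as the interface text tells. Its arguments: {"type":"object","properties":{"commands":{"type":"array","items":{"type":"array","items":{"type":"number"}}},"force":{"type":"number"}},"required":["commands"]}

```bash
mkdir -p pics
cat > h.py <<'E'
import numpy as np, cv2
from cell import readout, viewer, workorder, robot
def cap(n):
    m=viewer.camera_model(n); p,d=viewer.capture(n)
    np.savez(n+'.npz',p=p,d=d,R=np.array(m['orientation']),t=np.array(m['xyz']),k=[192/np.tan(np.radians(m['vfov'])/2),m['cx'],m['cy']])
    return p,d
def world(n,u,v,z=None):
    f=np.load(n+'.npz'); k=f['k']; r=np.array([(u-k[1])/k[0],(v-k[2])/k[0],1.]); rw=f['R'].reshape(3,3)@r
    s=f['d'][int(v),int(u)] if z is None else (z-f['t'][2])/rw[2]
    return f['t']+s*rw
E
python3 - <<'E'
from h import *
for n in ('scene','top'):
    p,d=cap(n); cv2.imwrite(f'pics/{n}0.png',p[:,:,::-1]); f=np.load(n+'.npz'); print(n,f['t'],f['R'],f['k'])
s=readout.observe(); print(s['clock'],s['tool_pos'],s['orientation'],s['gripper_width'],s['ft_force'])
E
```

```text
scene [ 0.05528826 -0.30896977  0.72008328] [[ 0.67355103 -0.50628356  0.53852202]
 [-0.73891685 -0.4791483   0.47372861]
 [ 0.0181909  -0.71700339 -0.69683228]] [462.63051575 250.00607606 192.91270104]
top [0.47775941 0.11625745 0.95276105] [[-0.00681192 -0.996243    0.08633357]
 [-0.99984064  0.00821026  0.01585226]
 [-0.01650152 -0.08621183 -0.99614016]] [404.35009369 255.90445958 192.38776682]
0.1 [ 0.1618413  -0.62896041  0.20468639] [[ 9.68472453e-01  2.49120347e-01 -4.01332707e-04]
 [ 2.49120671e-01 -9.68471241e-01  1.53194044e-03]
 [-7.04165073e-06 -1.58362239e-03 -9.99998746e-01]] 0.999641534542364 [ 0.00348992 -0.05398661  0.8512592 ]
```

View pics/scene0.png

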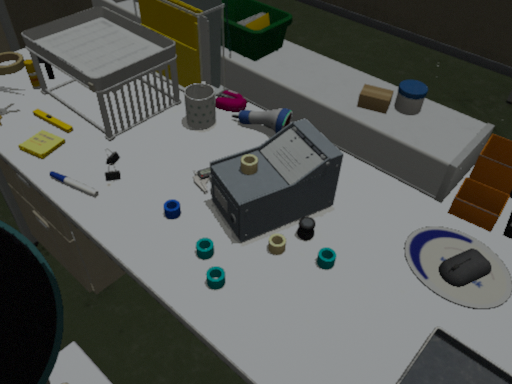

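View pics/top0.png

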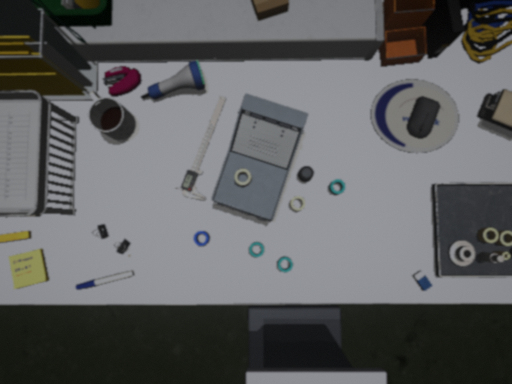

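The top view shows the box at about (215–307, 95–220). One brass ring stands on its ledge at (243,177) and another on the desk at (297,204). The blue ring (202,238) and turquoise rings (256,249), (285,264) and (336,187) are look-alikes. Only the ring at (243,177) is both brass and on the ledge, so I'll confirm that one in an enlarged crop.

Run:
```python
from h import *
f=np.load('top.npz'); c=f['p'][85:235,170:350,::-1]; cv2.imwrite('pics/c1.png',cv2.resize(c,None,fx=4,fy=4,interpolation=cv2.INTER_CUBIC))
k=f['k'];v,u=np.mgrid[:384,:512]; r=np.stack([(u-k[1])/k[0],(v-k[2])/k[0],np.ones(u.shape)],-1)
W=f['t']+(r*f['d'][...,None])@f['R'].T
np.save('W.npy',W)
roi=np.zeros(u.shape,bool); roi[85:235,205:315]=1
for a,b in((.098,.112),(.125,.138),(.142,.152),(.02,.032)):
    m=roi&(W[...,2]>a)&(W[...,2]<b)
    P=W[m]; print(a,b,m.sum(),P.mean(0)); rr=cv2.minAreaRect(P[:,:2].astype(np.float32)*1000); print(rr, cv2.boxPoints(rr).tolist())
```

```text
0.098 0.112 3452 [0.57354103 0.14042651 0.1063896 ]
((611.7993774414062, 127.65908813476562), (135.62525939941406, 205.9559783935547), 70.51808166503906) [[492.10107421875, 98.07305908203125], [686.265380859375, 29.384822845458984], [731.4976806640625, 157.2451171875], [537.3333740234375, 225.933349609375]]
0.125 0.138 1063 [0.6612101  0.11349572 0.13151217]
((629.3330078125, 124.33527374267578), (136.1035919189453, 146.549072265625), 67.34769439697266) [[535.5015869140625, 89.75386047363281], [670.7457275390625, 33.312259674072266], [723.1644287109375, 158.91668701171875], [587.9202880859375, 215.35829162597656]]
0.142 0.152 1273 [0.7108443  0.09313949 0.14758333]
((703.6741333007812, 94.59722900390625), (139.08126831054688, 55.91510009765625), 70.80792999267578) [[654.4098510742188, 38.1121826171875], [707.2173461914062, 19.730880737304688], [752.9384155273438, 151.082275390625], [700.1309204101562, 169.4635772705078]]
0.02 0.032 138 [0.56164131 0.05135768 0.02672557]
((573.6907958984375, 107.06478881835938), (193.3687744140625, 303.6424865722656), 69.89408111572266) [[397.8858337402344, 68.46204376220703], [683.0239868164062, -35.9171028137207], [749.4957275390625, 145.66754150390625], [464.35760498046875, 250.0466766357422]]
```

View pics/c1.png

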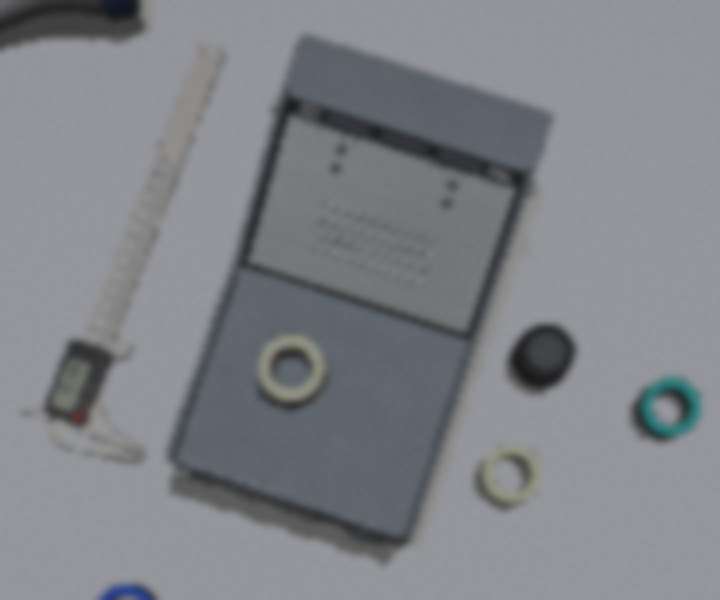

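The crop confirms it. The brass ring on the ledge is centred at crop (291,370). The flap's lower edge runs (245,268)–(468,333), the front corners are (172,460) and (407,542), and the roof's back corners are (303,36) and (553,112).

```bash
cat > fit.py <<'E'
from h import *
from scipy.optimize import least_squares
pt=lambda a,b,z: world('top',(a+.5)/4-.5+170,(b+.5)/4-.5+85,z)
B=pt(291,370,.131)
# model points box frame (x,y,z) mm
obs=[((172,460),(-110,68,.113)),((407,542),(-110,-68,.113)),((303,36),(118,68,.147)),((553,112),(118,-68,.147)),((245,268),(2,61,.105)),((468,333),(2,-61,.105))]
P=np.array([pt(*o[0],o[1][2])[:2]*1000 for o in obs]); M=np.array([o[1][:2] for o in obs],float)
def T(p,M): c,s=np.cos(p[2]),np.sin(p[2]); return M@np.array([[c,s],[-s,c]])+p[:2]
s=least_squares(lambda p:(T(p,M)-P).ravel(),[600,120,-.34]); p=s.x
np.save('box.npy',p)
E
python3 - <<'E'
from fit import *
print('box',p,np.degrees(p[2])); print('res',(T(p,M)-P).round(1).tolist())
c,s_=np.cos(p[2]),np.sin(p[2]); R=np.array([[c,-s_],[s_,c]])
print('bush pix',B, 'box frame',R.T@(B[:2]*1000-p[:2]))
W=np.load('W.npy'); X=(W[...,:2]*1000-p[:2])@R
m=(abs(W[...,2]-.131)<.006)&(X[...,0]<-10)&(X[...,0]>-105)&(abs(X[...,1])<60); q=X[m]; print('bush depth',m.sum(),cv2.minEnclosingCircle(q.astype(np.float32)))
m=(abs(W[...,2]-.105)<.004)&(X[...,0]<-5)&(X[...,0]>-105)&(abs(X[...,1])<55); print('ledge z',np.median(W[m][:,2]))
for y in(-40,0,40):
    m=(abs(X[...,1]-y)<8)&(X[...,0]>8)&(X[...,0]<75); print('flap',np.polyfit(X[m][:,0],W[m][:,2]*1000,1))
# scene depth cross-check
f=np.load('scene.npz');k=f['k'];v,u=np.mgrid[:384,:512]; r=np.stack([(u-k[1])/k[0],(v-k[2])/k[0],np.ones(u.shape)],-1)
W=f['t']+(r*f['d'][...,None])@f['R'].T; X=(W[...,:2]*1000-p[:2])@R
m=(abs(W[...,2]-.131)<.003)&(X[...,0]<-10)&(X[...,0]>-105)&(abs(X[...,1])<55); print('bush scene',m.sum(),cv2.minEnclosingCircle(X[m].astype(np.float32)))
print('tool down R',R)
E
```

```text
box [ 6.18477761e+02  1.23801221e+02 -3.24380160e-01] -18.585614116071795
res [[-0.2, 3.3], [-0.1, -3.6], [1.6, 1.4], [-0.7, -0.7], [1.2, -1.4], [-1.8, 0.9]]
bush pix [0.58058254 0.15683216 0.131     ] box frame [-46.44659333  19.23030347]
bush depth 136 ((-45.835079193115234, 20.678796768188477), 17.162593841552734)
ledge z 0.10594581374125817
flap [ 0.69591381 91.81790886]
flap [ 0.68871155 92.3318579 ]
flap [ 0.71838566 90.31275252]
bush scene 114 ((-45.99849319458008, 18.282630920410156), 17.973060607910156)
tool down R [[ 0.94784846  0.31872133]
 [-0.31872133  0.94784846]]
```

Measured values check out: bushing at box (-46, +19.5), radius 17, ledge z 0.106, box yaw -18.6°.

The plan is to keep the tool's y axis along the box's x axis, with finger B behind the bushing and finger A ahead of it. Finger A opens the flap, then finger B pushes the bushing. First I move over the box.

>>> {"method": "jog_arm", "body": {
  "commands": [
    [32, -34, -10, 0, 0, 0, 0.64],
    [64, -68, -20, 0, 0, 0, 0.64],
    [96, -103, -30, 0, 0, 0, 0.64],
    [128, -137, -40, 0, 0, 0, 0.64],
    [160, -172, -50, 0, 0, 0, 0.64]
  ],
  "force": 20
}}

```text
clock: 0.6
tool_pos: [0.2746, -0.4211, 0.2556]
orientation: [[0.969, 0.249, -0.0], [0.249, -0.969, 0.0], [-0.0, -0.0, -1.0]]
ft_force: [1.3, -0.3, 0.3]
gripper_width: 0.648
grasp_force: 0.0
```

>>> {"method": "jog_arm", "body": {
  "commands": [
    [32, -34, 0, 0, 0, 0, 0.64],
    [64, -68, 0, 0, 0, 0, 0.64],
    [96, -103, 0, 0, 0, 0, 0.64],
    [128, -137, 0, 0, 0, 0, 0.64],
    [160, -172, 0, 0, 0, 0, 0.64]
  ]
}}

```text
clock: 1.1
tool_pos: [0.3866, -0.2149, 0.2555]
orientation: [[0.969, 0.249, 0.0], [0.249, -0.969, -0.0], [0.0, 0.0, -1.0]]
ft_force: [1.2, -1.9, -0.1]
gripper_width: 0.64
grasp_force: 0.0
```

>>> {"method": "jog_arm", "body": {
  "commands": [
    [32, -34, 0, 0, 0, 0, 0.64],
    [64, -68, 0, 0, 0, 0, 0.64],
    [96, -103, 0, 0, 0, 0, 0.64],
    [128, -137, 0, 0, 0, 0, 0.64],
    [160, -172, 0, 0, 0, 0, 0.64]
  ]
}}

```text
clock: 1.6
tool_pos: [0.4987, -0.0086, 0.2554]
orientation: [[0.969, 0.249, -0.0], [0.249, -0.969, -0.0], [-0.0, 0.0, -1.0]]
ft_force: [0.7, -0.4, 0.1]
gripper_width: 0.644
grasp_force: 0.0
```

>>> {"method": "jog_arm", "body": {
  "commands": [
    [32, -34, 0, 0, 0, -8, 0.64],
    [64, -68, 0, 0, 0, -16, 0.64],
    [96, -103, 0, 0, 0, -24, 0.64],
    [128, -137, 0, 0, 0, -32, 0.64],
    [128, -137, 0, 0, 0, -40, 0.64]
  ]
}}

```text
clock: 2.1
tool_pos: [0.589, 0.1625, 0.2547]
orientation: [[0.57, 0.821, 0.0], [0.821, -0.57, 0.006], [0.005, -0.003, -1.0]]
ft_force: [-0.5, -0.8, 0.3]
gripper_width: 0.639
grasp_force: 0.0
```

>>> {"method": "jog_arm", "body": {
  "commands": [
    [0, 0, 0, 0, 0, -8, 0.64],
    [0, 0, 0, 0, 0, -17, 0.64],
    [0, 0, 0, 0, 0, -17, 0.64],
    [0, 0, 0, 0, 0, -17, 0.64]
  ]
}}

```text
clock: 2.5
tool_pos: [0.588, 0.154, 0.2552]
orientation: [[0.322, 0.947, -0.001], [0.947, -0.322, -0.0], [-0.0, -0.001, -1.0]]
ft_force: [0.1, -0.3, -0.7]
gripper_width: 0.64
grasp_force: 0.0
```

```bash
cat >> h.py <<'E'
def rep():
    s=readout.observe(); p=np.load('box.npy'); c,n=np.cos(p[2]),np.sin(p[2]); R=np.array([[c,-n],[n,c]])
    O=np.array(s['orientation']).reshape(3,3); q=np.array(s['tool_pos'])*1000; b=R.T@(q[:2]-p[:2]); o=s['gripper_width']*94
    print('t',s['clock'],'TCP box',b.round(1),'z',q[2].round(1),'yaw err',np.degrees(np.arctan2(O[1,1],O[0,1])-p[2]).round(2),'Afar',(b[0]+o/2+12.5).round(1),'Bfront',(b[0]-o/2).round(1),'o',round(o,1),'F',np.round(s['ft_force'],1))
E
python3 - <<'E'
from h import *
rep()
p,d=cap('wrist'); cv2.imwrite('pics/w1.png',p[:,:,::-1]); f=np.load('wrist.npz'); print(f['t'],f['R'])
E
```

```text
t 2.5 TCP box [-38.6  18.9] z 255.2 yaw err -0.19 Afar 4.0 Bfront -68.6 o 60.1 F [ 0.1 -0.3 -0.7]
[0.60994925 0.21896068 0.43490241] [[ 9.46511646e-01 -3.13303376e-01 -7.71796540e-02]
 [-3.22669543e-01 -9.19233572e-01 -2.25596998e-01]
 [-2.65828016e-04  2.38433709e-01 -9.71158739e-01]]
```

View pics/w1.png

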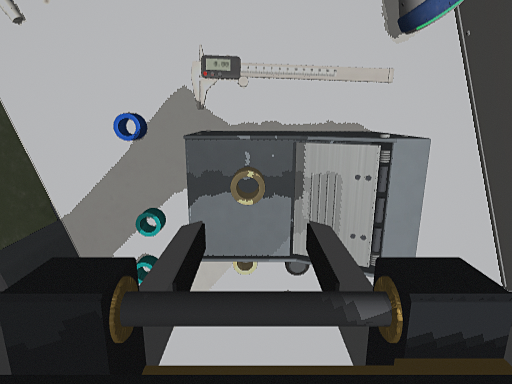

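The wrist view shows the box aligned with the image. The bushing's top is centred at about (248,187), the ledge's inner edge is at u≈294, the front edge is at u≈186, and a finger stands to either side of the bushing in x. Next I re-measure from this close view.

Run:
```python
from h import *
f=np.load('wrist.npz');p=np.load('box.npy'); c,n=np.cos(p[2]),np.sin(p[2]); R=np.array([[c,-n],[n,c]])
bx=lambda u,v,z:(R.T@(world('wrist',u,v,z)[:2]*1000-p[:2])).round(1)
print('bush top',bx(248,187,.131),'edge',bx(294,145,.105),bx(293,250,.105),'front',bx(186,138,.113),bx(186,250,.105),'lip top far',bx(250,137,.113))
k=f['k'];v,u=np.mgrid[:384,:512]; r=np.stack([(u-k[1])/k[0],(v-k[2])/k[0],np.ones(u.shape)],-1)
W=f['t']+(r*f['d'][...,None])@f['R'].T; X=(W[...,:2]*1000-p[:2])@R
m=(abs(W[...,2]-.131)<.004)&(X[...,0]<-10)&(X[...,0]>-105)&(abs(X[...,1])<55)&(v<215);print('bush',m.sum(),cv2.minEnclosingCircle(X[m].astype(np.float32)),np.median(W[m][:,2]))
m=(abs(W[...,2]-.147)<.004)&(X[...,0]>60)&(X[...,0]<140)&(abs(X[...,1])<60)&(v<240);print('roof x',np.percentile(X[m][:,0],[1,99]),np.median(W[m][:,2]))
m=(abs(W[...,2]-.105)<.004)&(X[...,0]<-5)&(abs(X[...,1])<55)&(X[...,0]>-125)&(v<220);print('ledge',np.percentile(X[m][:,0],[1,99]),np.median(W[m][:,2]))
m=(X[...,0]>8)&(X[...,0]<72)&(abs(X[...,1])<50)&(v<225);print('flap',np.polyfit(X[m][:,0],W[m][:,2]*1000,1))
```

```text
bush top [-46.   21.1] edge [ 0.8 59.1] [  2.5 -56.2] front [-107.5   67.2] [-116.1  -55.7] lip top far [-44.   67.9]
bush 587 ((-46.64043426513672, 20.331233978271484), 17.058828353881836) 0.13150548850564792
roof x [ 77.01834422 116.0312305 ] 0.14751891020709063
ledge [-110.18805536   -5.98284775] 0.10563283030999204
flap [ 0.79074708 87.84174032]
```

All views agree to about 1 mm: bushing at (-46.4, 20.2), ledge z 0.1055. Lowering now.

>>> {"method": "jog_arm", "body": {
  "commands": [
    [1, 0, 40, 0, 0, 0, 0.64],
    [1, 0, 80, 0, 0, 0, 0.64],
    [1, 0, 115, 0, 0, 0, 0.64],
    [1, 0, 135, 0, 0, 0, 0.64],
    [1, 0, 144, 0, 0, 0, 0.64]
  ]
}}

```text
clock: 3.05
tool_pos: [0.5871, 0.1546, 0.1093]
orientation: [[0.32, 0.947, -0.003], [0.947, -0.32, -0.001], [-0.003, -0.003, -1.0]]
ft_force: [0.3, -1.2, 0.4]
gripper_width: 0.638
grasp_force: 0.0
```

Run:
```python
from h import *
rep()
p,d=cap('scene'); cv2.imwrite('pics/s1.png',cv2.resize(p[90:260,170:370,::-1],None,fx=3.5,fy=3.5,interpolation=cv2.INTER_CUBIC))
```

```text
t 3.05 TCP box [-39.6  19.2] z 109.3 yaw err -0.1 Afar 2.9 Bfront -69.6 o 60.0 F [ 0.3 -1.2  0.4]
```

View pics/s1.png

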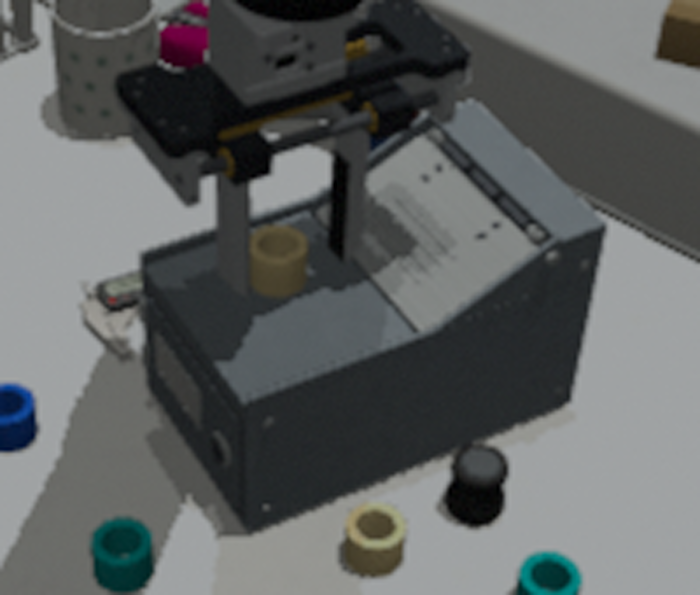

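Fingers stand before and behind the bushing, at crop (235,290) and (340,255), touching nothing. Next I open the fingers while advancing, so finger A lifts the flap and finger B stays still.

>>> {"method": "jog_arm", "body": {
  "commands": [
    [1, 0, -1, 0, 0, 0, 0.72],
    [1, 3, -1, 0, 0, 0, 0.8],
    [1, 7, -1, 0, 0, 0, 0.9],
    [1, 11, -1, 0, 0, 0, 1.0],
    [1, 15, -1, 0, 0, 0, 1.0]
  ],
  "force": 30
}}

```text
clock: 3.6
tool_pos: [0.6028, 0.1517, 0.113]
orientation: [[0.319, 0.948, -0.001], [0.948, -0.319, 0.0], [0.0, -0.001, -1.0]]
ft_force: [-3.1, 0.6, 2.4]
gripper_width: 0.989
grasp_force: 1.4
```

```bash
python3 -c "
from h import *
rep()"
```

```text
t 3.6 TCP box [-23.8  21.4] z 113.0 yaw err -0.01 Afar 35.2 Bfront -70.3 o 93.0 F [-3.1  0.6  2.4]
```

>>> {"method": "jog_arm", "body": {
  "commands": [
    [-1, 6, 2, 0, 0, 0, 1.0],
    [-1, 12, 2, 0, 0, 0, 1.0],
    [-1, 18, 2, 0, 0, 0, 1.0],
    [-1, 24, 2, 0, 0, 0, 1.0],
    [-1, 30, 2, 0, 0, 0, 1.0]
  ]
}}

```text
clock: 4.1
tool_pos: [0.6271, 0.1421, 0.1093]
orientation: [[0.318, 0.948, -0.009], [0.948, -0.318, 0.0], [-0.002, -0.008, -1.0]]
ft_force: [-10.9, 3.7, 1.1]
gripper_width: 0.996
grasp_force: 4.7
```

Run:
```python
from h import *
rep()
p,d=cap('scene'); cv2.imwrite('pics/s2.png',cv2.resize(p[90:260,170:370,::-1],None,fx=3.5,fy=3.5,interpolation=cv2.INTER_CUBIC))
```

```text
t 4.1 TCP box [ 2.4 20.1] z 109.3 yaw err 0.05 Afar 61.7 Bfront -44.4 o 93.6 F [-10.9   3.7   1.1]
```

View pics/s2.png

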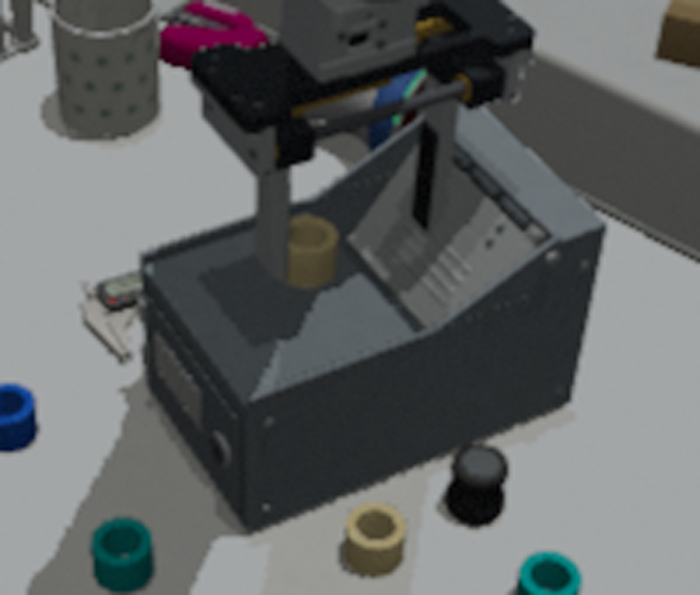

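Finger A at crop (430,225) holds the flap open while finger B has pushed the bushing to (312,250), still upright. I advance to about 69 mm, then close the fingers partly to bring B forward while A holds.

>>> {"method": "jog_arm", "body": {
  "commands": [
    [0, 3, -1, 0, 0, 0, 1.0],
    [0, 6, -1, 0, 0, 0, 1.0],
    [0, 6, -1, 0, 0, 0, 1.0]
  ]
}}

```text
clock: 4.45
tool_pos: [0.6316, 0.1403, 0.1093]
orientation: [[0.317, 0.948, -0.011], [0.948, -0.317, 0.0], [-0.003, -0.011, -1.0]]
ft_force: [-9.4, 4.2, -0.9]
gripper_width: 0.997
grasp_force: 4.4
```

```bash
python3 -c "
from h import *
rep()"
```

```text
t 4.45 TCP box [ 7.1 19.9] z 109.3 yaw err 0.08 Afar 66.5 Bfront -39.7 o 93.7 F [-9.4  4.2 -0.9]
```

>>> {"method": "jog_arm", "body": {
  "commands": [
    [0, 2.5, 0, 0, 0, 0, 0.95],
    [0, 5, 0, 0, 0, 0, 0.9],
    [0, 7.5, 0, 0, 0, 0, 0.85],
    [0, 10, 0, 0, 0, 0, 0.8],
    [0, 12, 0, 0, 0, 0, 0.76]
  ]
}}

```text
clock: 4.95
tool_pos: [0.6423, 0.1367, 0.1092]
orientation: [[0.317, 0.948, -0.012], [0.948, -0.317, 0.0], [-0.004, -0.012, -1.0]]
ft_force: [-11.7, 4.1, -1.5]
gripper_width: 0.763
grasp_force: 4.9
```

Run:
```python
from h import *
rep()
p,d=cap('scene'); cv2.imwrite('pics/s3.png',cv2.resize(p[90:260,170:370,::-1],None,fx=3.5,fy=3.5,interpolation=cv2.INTER_CUBIC))
```

```text
t 4.95 TCP box [18.5 19.9] z 109.2 yaw err 0.09 Afar 66.8 Bfront -17.4 o 71.7 F [-11.7   4.1  -1.5]
```

View pics/s3.png

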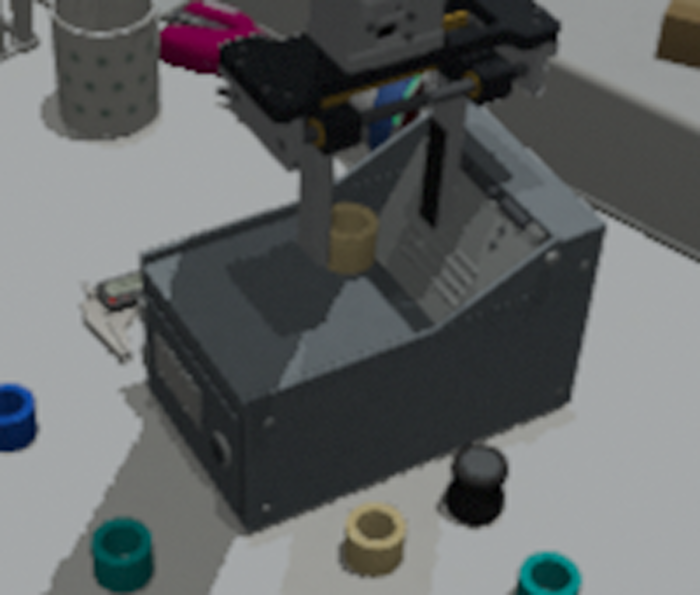

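The bushing at crop (350,240) is poised at the edge, still upright, with the flap wide open. Finger B goes about 12 mm further.

>>> {"method": "jog_arm", "body": {
  "commands": [
    [0, 2.5, -1, 0, 0, 0, 0.72],
    [0, 4.5, -1, 0, 0, 0, 0.68],
    [0, 6.5, -1, 0, 0, 0, 0.64],
    [0, 7, -1, 0, 0, 0, 0.63],
    [0, 7, -1, 0, 0, 0, 0.63]
  ]
}}

```text
clock: 5.5
tool_pos: [0.6496, 0.1343, 0.1104]
orientation: [[0.317, 0.948, -0.011], [0.948, -0.317, 0.0], [-0.003, -0.01, -1.0]]
ft_force: [-11.1, 3.8, 0.1]
gripper_width: 0.625
grasp_force: 4.6
```

Run:
```python
from h import *
rep()
p,d=cap('scene'); cv2.imwrite('pics/s4.png',cv2.resize(p[90:260,170:370,::-1],None,fx=3.5,fy=3.5,interpolation=cv2.INTER_CUBIC))
```

```text
t 5.5 TCP box [26.2 19.9] z 110.4 yaw err 0.08 Afar 68.1 Bfront -3.2 o 58.8 F [-11.1   3.8   0.1]
```

View pics/s4.png

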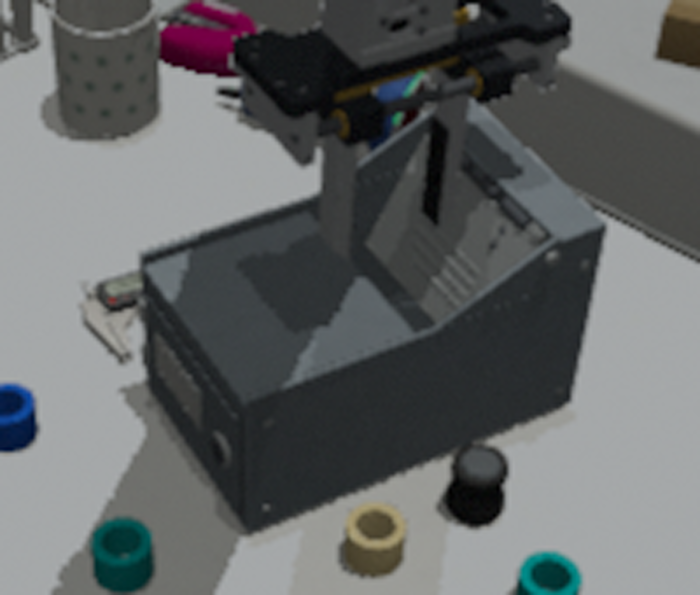

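The bushing is gone from the ledge and has dropped into the mouth. Drawing back so the flap shuts, then lifting.

>>> {"method": "jog_arm", "body": {
  "commands": [
    [0, -12, -1, 0, 0, 0, 0.63],
    [0, -26, -1, 0, 0, 0, 0.63],
    [0, -42, -1, 0, 0, 0, 0.63],
    [0, -58, -1, 0, 0, 0, 0.63],
    [0, -74, -1, 0, 0, 0, 0.63]
  ]
}}

```text
clock: 6.05
tool_pos: [0.5857, 0.1559, 0.1135]
orientation: [[0.319, 0.948, 0.002], [0.948, -0.319, -0.0], [0.0, 0.002, -1.0]]
ft_force: [0.0, 0.1, 0.3]
gripper_width: 0.629
grasp_force: 0.0
```

>>> {"method": "jog_arm", "body": {
  "commands": [
    [0, -6, 0, 0, 0, 0, 0.63],
    [0, -8, -20, 0, 0, 0, 0.63],
    [0, -8, -60, 0, 0, 0, 0.63],
    [0, -8, -100, 0, 0, 0, 0.63],
    [0, -8, -140, 0, 0, 0, 0.63]
  ]
}}

```text
clock: 6.55
tool_pos: [0.5783, 0.1583, 0.2551]
orientation: [[0.319, 0.948, 0.001], [0.948, -0.319, -0.0], [0.0, 0.001, -1.0]]
ft_force: [1.2, -0.2, -0.2]
gripper_width: 0.629
grasp_force: 0.0
```

>>> {"method": "jog_arm", "body": {
  "commands": [
    [0, -40, 0, 0, 0, 0, 0.63],
    [0, -80, 0, 0, 0, 0, 0.63],
    [0, -110, 0, 0, 0, 0, 0.63],
    [0, -110, 0, 0, 0, 0, 0.63],
    [0, -110, 0, 0, 0, 0, 0.63]
  ]
}}

```text
clock: 7.05
tool_pos: [0.4742, 0.1939, 0.254]
orientation: [[0.319, 0.948, 0.002], [0.948, -0.319, -0.0], [0.001, 0.002, -1.0]]
ft_force: [0.6, -0.4, -1.0]
gripper_width: 0.634
grasp_force: 0.0
```

Run:
```python
from h import *
rep()
a,d=cap('top'); b,d=cap('scene')
cv2.imwrite('pics/e.png',np.hstack([cv2.resize(a[85:235,170:350,::-1],(400,333)),cv2.resize(b[90:260,170:370,::-1],(392,333))]))
p=np.load('box.npy'); c,n=np.cos(p[2]),np.sin(p[2]); R=np.array([[c,-n],[n,c]])
for nm in('top','scene'):
    f=np.load(nm+'.npz');k=f['k'];v,u=np.mgrid[:384,:512]; r=np.stack([(u-k[1])/k[0],(v-k[2])/k[0],np.ones(u.shape)],-1)
    W=f['t']+(r*f['d'][...,None])@f['R'].T; X=(W[...,:2]*1000-p[:2])@R
    m=(X[...,0]>8)&(X[...,0]<72)&(abs(X[...,1])<50)&(W[...,2]<.16);print(nm,'flap',m.sum(),np.polyfit(X[m][:,0],W[m][:,2]*1000,1))
```

```text
t 7.05 TCP box [-159.1   20.5] z 254.0 yaw err 0.01 Afar -116.8 Bfront -188.9 o 59.6 F [ 0.6 -0.4 -1. ]
top flap 1641 [ 0.68647126 92.92309323]
scene flap 1334 [  0.41761483 105.3081423 ]
```

View pics/e.png

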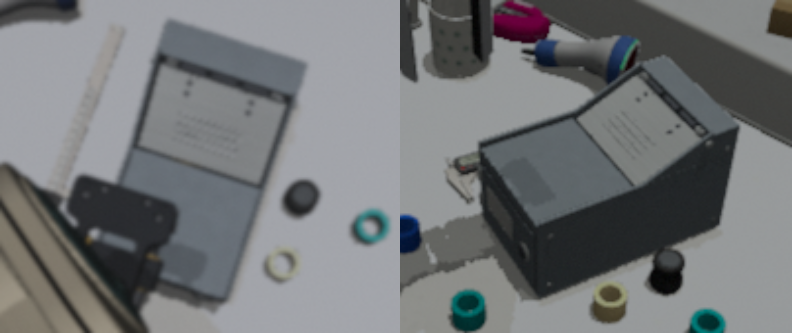

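The flap is shut (right half, around (640,110)), with the same slope as before in the top view. The ledge is empty, the other bushing, loupe and caliper are where they were, and the robot touches nothing.

```bash
python3 -c "
from cell import workorder
print(workorder.sign_off())"
```

```text
the job is handed in; nothing more can be done
None
```

The failed bushing was pushed past the held-open flap and dropped into the reject box, the flap has closed behind it, the bystanders look unmoved, and the job was handed in at about 7 s.

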